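# Hold the control-box door at its balance point

### The arm

A 6-joint arm with a two-finger parallel gripper is mounted at the origin on the work surface. World frame = base frame: x ahead of the robot, y to its left, z up, the work surface at z = 0. Lengths are in m, angles in rad, forces in N, time in s.
With the tool pointing down it reaches from about 0.4 to 0.925 m from the base axis. Payload 12.5 kg.
Tool frame: the origin (TCP) lies midway between the tips of the shut fingers; the grasp point (between the pads) lies r.hold_point_z behind it (r.hold_point_z is the distance from the TCP to the grasp point, in m); z points along the fingers, y is the line along which they close (so a half turn about z gives the same grasp; the last joint's range is limited). The gripper opens to 95 mm and grips with 3 to 60 N. Pads are 20 mm wide; open, the fingers measure 119 mm over their backs; the gripper's body (75 mm by 180 mm) begins 59 mm behind the grasp point.
Start: joints at [1.1, 0.491, 1.559, -0, 1.092, -0.106], TCP at [0.223, 0.584, 0.215] pointing down, gripper open.
Joint ranges: [-3.1, 3.1], [-0.84, 2.19], [0.05, 2.79], [-1.13, 4.28], [0.06, 2.93], [-2.69, 2.69]. Speed limits (rad/s): [2.22, 2.22, 2.79, 3.14, 3.14, 3.14].

### API

Orientations are given as a unit quaternion [w, x, y, z].
In Python, from station import r gives the robot as it stands.
- The arm moves only by the tool jog_arm, never from a script. Its argument "motion" is a list that holds one entry, the list of rows, each a list of 7 numbers: the shift along the tool's x, y, z in m, then the turn, a rotation vector about the tool's x, y, z in rad, then the opening, from 0 (shut) to 1 (fully open). A call has 1 to 5 rows; each row is the pose to reach, as a shift and turn from the pose commanded when the call began, along the tool's axes at that moment; what a row does not reach only later rows make up. A row lasts 1/8 s, in which the tool goes at most 62.5 mm and 10.7 degrees, less where a joint would pass 70% of its speed; a pose out of reach is approached as far as the arm can. A call with a gripper value outside its range is refused whole. The fingers move at their own pace and stop on an object; "squeeze" is the grip in N (left out, the last holds). Time passes only in rows, so rows that repeat a pose let the fingers close. It gives the time, the measured TCP pose, the force, the opening and the grip force at its end, in the units of the state.
- r.state(): the state, without advancing time (a new reading comes with each control period).
- r.read_camera(name): name is "scene" or "top" or "wrist"; returns a dict with "color" (384x512x3 uint8, red, green, blue), "z_map" (384x512 float32, m along the optical axis (not along the pixel's ray), 0 where there is no reading), "intrinsics" (3x3 intrinsics, pixels), "distortion" ([k1, k2, p1, p2, k3] as OpenCV has them; the pictures are not rectified), "extrinsics" (4x4, takes a point from camera to world coordinates); the wrist camera has in their place "T_tool_cam" (4x4, takes a point from camera to tool coordinates, whose origin is the TCP and whose axes are the flange's). Camera axes: x right, y down, z forward; pixel columns grow to the right and rows downward; lengths in m; the calibration is good to about 2 mm. A picture is of the moment at which its call begins: read the wrist's pose just before it.
- r.finish_job(): hands the job in; it is judged then, once.
The state is a dict: "time_s": time; "joint_pos": joint angles; "joint_velocities": joint speeds; "joint_efforts": joint torques, N m; "ee_pos": TCP position; "tool_rot": TCP orientation; "force": force on the tool from outside, world axes, zero at the start; "wrist_torque": the same for the moment, N m; "finger_gap": finger opening in m; "gripper_force": force on a finger pad.
Only numpy, scipy, OpenCV 4.12 (cv2) and the standard library are available. Lean on these libraries where they do the work, as an engineer would, in place of code of your own. Each camera call takes 0.05 s, during which the arm holds its last target. There are 200 camera calls.

### The job

A colleague is about to bolt the earth strap to the door of the control box that lies on its back. Lift the roll of tape off the closed door and put it back on the tape post, down on top of the roll that is already there; then take the door by its pull handle, swing it up gently to its balance point, where it is almost plumb and would fall neither way, and finish while still gripping the handle and holding the door still there. Do not raise the door with the tape still to be put away, do not let it slam or go over backwards, and leave the other things on the bench where they are.

Things in the scene. Friction and masses are not known exactly. Their poses are not given: they have to be found in the camera images.
- tape_mid (a point): Centre (half-way up) of the loose roll of black insulating tape lying flat on the closed door: outside diameter 56 mm, hole 32 mm, 19 mm high, about 60 g; z along its axis.
- post: Tape post on the wooden board, fixed: a steel disc 72 mm across, 8 thick, with an upright rod 16 mm thick in its middle, rounded top 74 mm above the disc's underside. Origin: centre of the disc's underside, z up. One roll, like the loose one, is on it already, so the loose roll comes to rest with its underside 27 mm above the origin.
- spare: The roll of tape that is already on the post (56 mm outside, 32 mm hole, 19 mm high); origin at the centre of its underside.
- box: Grey steel control box lying on its back, fixed, 250 mm along its x, 200 along y, 120 high to the closed door's outside face. Origin: centre of its underside on the table, z up. Hinge line along x at the +y side, 106 mm from the origin, 112 up; pull handle near the -y edge. Two lamps, 30 mm across, stand 15 mm above the door at x = +98, y = -24 and +26 mm. Cable glands on the +x wall.
- door (a joint): Angle of the box door in rad: 0 closed (flat), growing as the handle edge rises. The door weighs about 0.6 kg (varies), measures 256 mm along the hinge and 208 across; the hinge runs freely, with no spring or stay. It balances at 1.52 rad, almost plumb: below that it falls shut, above it falls back to a stop at 2.27.
- handle (a point): Middle of the door's bow handle: a round bar 11 mm thick, 85 mm clear between its legs, parallel to the hinge, its middle line 37 mm out from the door's outside face and 34 mm from the free edge. It moves with the door and can turn between the fingers. Axes: x along the bar, -y from the hinge towards the free edge, z out of the outside face; with the door closed they are the box's.
- hinge (a point): Middle of the hinge line; axes as the door's (x along the hinge). With the door closed the handle's middle is 174 mm to -y and 45 mm above this point; upright it is 174 mm above it and 45 mm to +y.
- pliers: Combination pliers with orange grips, 170 mm long, lying on the board; a bystander.
- crimper: Crimping tool with yellow grips and a black head, 205 mm long, lying on the board; a bystander.
- screwdriver: Red-handled screwdriver, 190 mm long, lying on the board near its edge towards the box; a bystander.
- marker: Black marker pen, 125 mm long, on the table to the left of the box; a bystander.
- measure: Pocket tape measure, black case 68 x 62 x 34 mm, on the far part of the board; a bystander.
- backbox: Empty grey plastic back box, 100 x 55 x 44 mm, open at the top, on the table to the left of the box; a bystander.

How it is judged:
By the outcome, as a careful person would: the job done as asked, in the order asked, and still so for the second after the job is handed in, while the arm keeps its last pose, push and grip.
It also fails if it takes over 64 s, if anything falls off the work surface, if the arm or the gripper's body presses on something with over 40 N, if the wrist force passes 120 N, or if a joint passes its speed limit or range.

## Working session

There is one attempt and no reset: what is moved stays moved. The work goes in short steps, Python scripts to look and compute and a tool call to move; the robot and the scene stay as the last step left them, time stands still between calls to the robot, and variables do not carry over. Pictures are saved under pics/ and viewed, at most 10 in all, crops included, and the job is handed in when it is done.

Besides the shell and the picture viewer there is one more tool, called after "Request:" in YAML: its name, and indented under it one key for each argument. jog_arm: Moves the arm, as the interface text tells. Its arguments: {"type":"object","properties":{"motion":{"type":"array"},"squeeze":{"type":"number"}},"required":["motion"]}

```bash
mkdir -p pics; cat > h.py <<'E'
import numpy as np, cv2
from scipy.spatial.transform import Rotation as R
from station import r
def Rq(q): return R.from_quat([q[1],q[2],q[3],q[0]])
def grab(name):
    s=r.state(); c=r.read_camera(name)
    if name=='wrist':
        T=np.eye(4); T[:3,:3]=Rq(s['tool_rot']).as_matrix(); T[:3,3]=s['ee_pos']
        c['E']=T@np.array(c['T_tool_cam'])
    else: c['E']=np.array(c['extrinsics'])
    return c
def cloud(c):
    z=c['z_map']; h,w=z.shape
    uv=np.stack(np.meshgrid(np.arange(w),np.arange(h)),-1).reshape(-1,1,2).astype(np.float64)
    n=cv2.undistortPoints(uv,np.array(c['intrinsics'],float),np.array(c['distortion'],float)).reshape(h,w,2)
    P=np.dstack([n[...,0]*z,n[...,1]*z,z])
    W=P@c['E'][:3,:3].T+c['E'][:3,3]; W[z==0]=np.nan
    return W
def save(c,f,s=1.5,crop=None):
    im=c['color'][...,::-1]
    if crop: a,b,e,d=crop; im=im[b:d,a:e]
    cv2.imwrite('pics/'+f,cv2.resize(np.ascontiguousarray(im),None,fx=s,fy=s))
E
python3 - <<'E'
from h import *
s=r.state(); print(s, r.hold_point_z)
import pickle
for n in('scene','top'):
    c=grab(n); save(c,n+'0.png'); pickle.dump((c['color'],cloud(c)),open(n+'.pkl','wb'))
E
```

```text
{'time_s': 0.0, 'joint_pos': array([ 1.10041424e+00,  4.91556353e-01,  1.55947090e+00, -1.95893087e-05,
        1.09170216e+00, -1.05578729e-01]), 'joint_velocities': array([ 1.59462686e-03, -5.39515816e-04, -1.43785392e-03, -1.37747667e-03,
        2.60028623e-03,  4.71058775e-06]), 'joint_efforts': array([-3.12435359e-04, -6.12643862e+01, -2.58193284e+01,  6.92458847e-02,
        4.81207995e-02, -6.77291882e-05]), 'ee_pos': array([0.22283269, 0.58365302, 0.21405636]), 'tool_rot': array([-1.53097243e-04,  1.81387459e-01,  9.83411545e-01, -5.47440058e-04]), 'force': array([-0.70799601, -0.07503667,  0.17758361]), 'wrist_torque': array([ 0.01313873, -0.01653858,  0.00212071]), 'gripper_force': 0.0, 'finger_gap': 0.09525850324533305} 0.0188
```

View pics/top0.png

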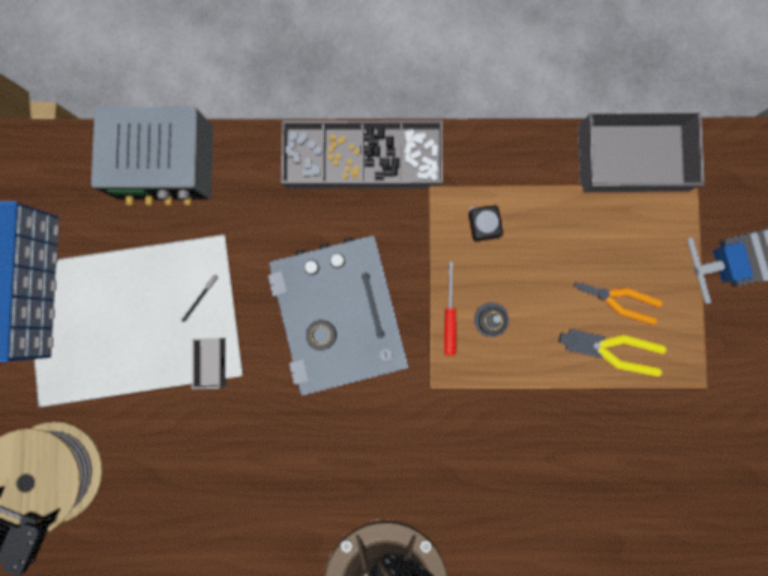

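View pics/scene0.png

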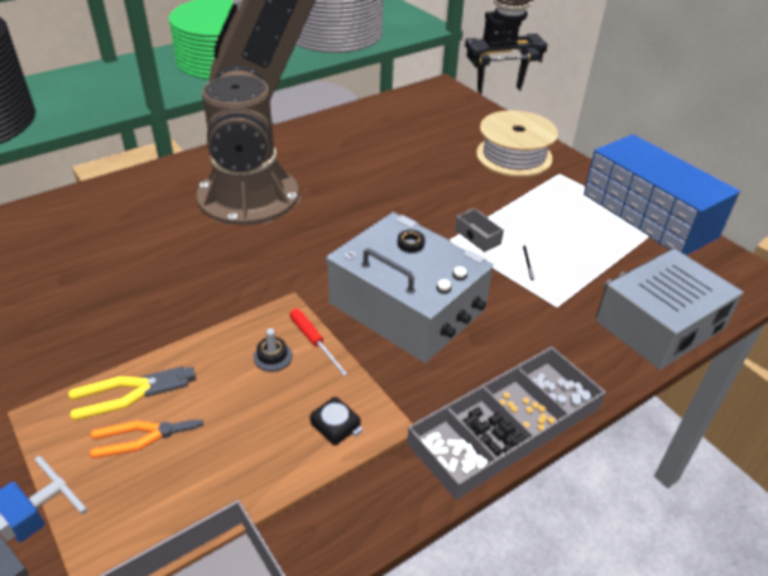

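The top view shows the loose roll at (321,335), handle ends at (366,275) and (381,335), post at (491,319) and lamps at (311,267) and (337,260). The hinge is on the box's left. Now I'll measure these.

```bash
python3 - <<'E'
from h import *
import pickle
np.set_printoptions(precision=4,suppress=True)
col,W=pickle.load(open('top.pkl','rb'))
col2,W2=pickle.load(open('scene.pkl','rb'))
A=np.vstack([W.reshape(-1,3)])
def near(A,x,y,rad,z0,z1):
    d=np.hypot(A[:,0]-x,A[:,1]-y); return A[(d<rad)&(A[:,2]>z0)&(A[:,2]<z1)]
for n,(u,v) in dict(tape=(321,335),post=(491,319),h1=(366,275),h2=(381,335),l1=(311,267),l2=(337,260),board=(640,240),table=(385,450),door=(340,300)).items():
    print(n,W[int(v/1.5),int(u/1.5)])
def circ(P):
    Q=P[:,:2].astype(np.float32); c,rad=cv2.minEnclosingCircle(Q); return np.array(c),rad,len(P),np.median(P[:,2])
for nm,A in(('top',W.reshape(-1,3)),('scene',W2.reshape(-1,3))):
    t=W[223,214]; print(nm,'tape',circ(near(A,t[0],t[1],.045,.129,.155)))
    p=W[213,327]; print('post',circ(near(A,p[0],p[1],.05,.03,.06)),'rod',circ(near(A,p[0],p[1],.04,.068,.12)))
    h=(W[183,244]+W[223,254])/2; H=near(A,h[0],h[1],.07,.145,.175)
    print('handle',len(H), H.mean(0), cv2.minAreaRect(H[:,:2].astype(np.float32)))
    D=near(A,W[200,227][0],W[200,227][1],.2,.112,.126); print('door',cv2.minAreaRect(D[:,:2].astype(np.float32)),np.median(D[:,2]))
E
```

```text
tape [0.4987 0.1172 0.1212]
post [ 0.5307 -0.2085  0.0652]
h1 [0.6073 0.0316 0.1576]
h2 [0.4989 0.0043 0.155 ]
l1 [0.6236 0.136  0.1364]
l2 [0.638  0.0891 0.1331]
board [ 0.6933 -0.5257  0.0178]
table [0.2626 0.0024 0.0021]
door [0.5631 0.0843 0.12  ]
top tape (array([0.4988, 0.1159]), 0.027773462235927582, 229, np.float64(0.1386630671498884))
post (array([ 0.5285, -0.2143]), 0.033842578530311584, 211, np.float64(0.04455833287761757)) rod (array([ 0.5288, -0.2157]), 0.007589326705783606, 31, np.float64(0.08826961004503042))
handle 175 [0.5529 0.0207 0.1608] ((0.5532577037811279, 0.02093202993273735), (0.11885198205709457, 0.010728961788117886), 14.675293922424316)
door ((0.5357254147529602, 0.09107224643230438), (0.2563290297985077, 0.2123919278383255), 14.51296329498291) 0.12007695796022388
scene tape (array([0.4965, 0.1153]), 0.030949879437685013, 194, np.float64(0.13926624989381448))
post (array([ 0.5329, -0.2172]), 0.03447161614894867, 280, np.float64(0.044539220289111225)) rod (array([ 0.5306, -0.2162]), 0.008481875993311405, 51, np.float64(0.08410102623434623))
handle 169 [0.557  0.0202 0.1594] ((0.5544458627700806, 0.020063407719135284), (0.11906547099351883, 0.011183619499206543), 14.755233764648438)
door ((0.5357704162597656, 0.08950088918209076), (0.26064908504486084, 0.2147846519947052), 13.871932983398438) 0.1211966399916895
```

Request:
jog_arm:
  motion:
    - [[-0.045, -0.036, 0, 0, 0, -0.125, 1], [-0.09, -0.072, 0, 0, 0, -0.25, 1], [-0.135, -0.108, 0, 0, 0, -0.375, 1], [-0.18, -0.144, 0, 0, 0, -0.5, 1], [-0.225, -0.18, 0, 0, 0, -0.62, 1]]
  squeeze: 20

```text
time_s: 0.72
ee_pos: [0.3695, 0.3338, 0.2146]
tool_rot: [-0.0, -0.129, 0.992, 0.0]
force: [-0.2, -0.6, -0.3]
finger_gap: 0.0954
gripper_force: 0.0
```

Request:
jog_arm:
  motion:
    - [[-0.017, -0.061, 0, 0, 0, 0, 1], [-0.034, -0.122, 0, 0, 0, 0, 1], [-0.051, -0.183, 0, 0, 0, 0, 1], [-0.068, -0.244, 0, 0, 0, 0, 1], [-0.068, -0.244, 0, 0, 0, 0, 1]]

```text
time_s: 1.35
ee_pos: [0.4978, 0.1134, 0.2142]
tool_rot: [-0.0, -0.125, 0.992, -0.0]
force: [0.2, -0.0, -0.6]
finger_gap: 0.0949
gripper_force: 0.0
```

```bash
cat > w.py <<'E'
from h import *
np.set_printoptions(precision=4,suppress=True)
def fit(P,r0):
    from scipy.optimize import least_squares
    # circle of known radius on outline of points (convex hull)
    h=cv2.convexHull(P[:,:2].astype(np.float32)).reshape(-1,2)
    return least_squares(lambda c:np.hypot(*(h-c[:2]).T)-c[2],[*h.mean(0),r0],loss='soft_l1',f_scale=.001).x,len(P)
E
python3 - <<'E'
from w import *
s=r.state(); print(s['ee_pos'],s['tool_rot'])
c=grab('wrist'); W=cloud(c); save(c,'w1.png'); A=W.reshape(-1,3); A=A[~np.isnan(A[:,0])]
T=A[(np.hypot(A[:,0]-.498,A[:,1]-.1155)<.045)&(A[:,2]>.131)&(A[:,2]<.145)]
print('tape',fit(T,.028) if len(T)>5 else len(T), np.median(T[:,2]))
E
```

```text
[0.4978 0.1134 0.2142] [-0.0001 -0.1249  0.9922 -0.0001]
tape (array([0.4999, 0.1182, 0.0276]), 2016) 0.13875067272733993
```

View pics/w1.png

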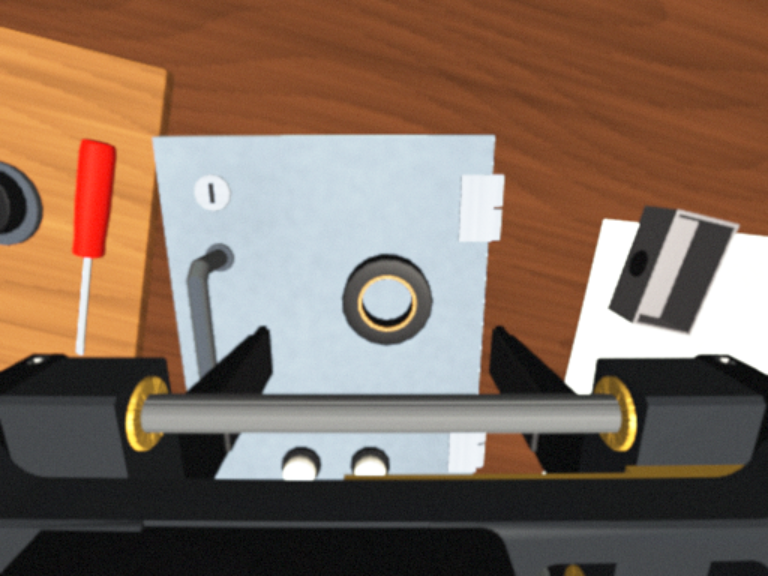

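The roll is at (387,300), nearly centred between the fingertips at x≈380. I'll descend.

Request:
jog_arm:
  motion:
    - [[-0.0025, 0.0035, 0.03, 0, 0, 0, 1], [-0.0025, 0.0035, 0.06, 0, 0, 0, 1], [-0.0025, 0.0035, 0.08, 0, 0, 0, 1], [-0.0025, 0.0035, 0.0905, 0, 0, 0, 1], [-0.0025, 0.0035, 0.0905, 0, 0, 0, 1]]

```text
time_s: 2.02
ee_pos: [0.4974, 0.1212, 0.1239]
tool_rot: [-0.0, -0.128, 0.992, 0.0]
force: [0.5, -0.6, -0.6]
finger_gap: 0.095
gripper_force: 0.0
```

Request:
jog_arm:
  motion:
    - [[0, 0, 0, 0, 0, 0, 0.3], [0, 0, 0, 0, 0, 0, 0.3], [0, 0, 0, 0, 0, 0, 0.3], [0, 0, 0, 0, 0, 0, 0.3], [0, 0, 0, 0, 0, 0, 0.3]]
  squeeze: 15

```text
time_s: 2.65
ee_pos: [0.4979, 0.1205, 0.1243]
tool_rot: [0.0, -0.127, 0.992, 0.0]
force: [-1.3, -1.3, 2.5]
finger_gap: 0.0562
gripper_force: 15.0
```

Request:
jog_arm:
  motion:
    - [[0, 0, -0.01, 0, 0, 0, 0.3], [0, 0, -0.03, 0, 0, 0, 0.3], [0, 0, -0.06, 0, 0, 0, 0.3], [0, 0, -0.1, 0, 0, 0, 0.3], [0, 0, -0.1, 0, 0, 0, 0.3]]

```text
time_s: 3.28
ee_pos: [0.4988, 0.1207, 0.2272]
tool_rot: [0.003, -0.127, 0.992, 0.0]
force: [-0.0, 1.0, -1.1]
finger_gap: 0.0559
gripper_force: 15.0
```

```bash
python3 - <<'E'
from w import *
s=r.state(); print(s['ee_pos'],s['tool_rot'],s['force'],s['finger_gap'])
M=Rq(s['tool_rot']).as_matrix(); P=np.array([.5298,-.216,.2243]); print('shift tool',M.T@(P-s['ee_pos']))
c=grab('wrist'); W=cloud(c); A=W.reshape(-1,3); A=A[~np.isnan(A[:,0])]
L=(A-s['ee_pos'])@M
T=L[(np.hypot(L[:,0],L[:,1])<.026)&(L[:,2]>-.03)&(L[:,2]<.01)]
print('tape in tool, rows visible', len(T), T.mean(0),T.min(0),T.max(0))
h=A[(abs(A[:,2]-.159)<.012)&(np.hypot(A[:,0]-.553,A[:,1]-.0207)<.08)]; print('handle',h.mean(0),cv2.minAreaRect(h[:,:2].astype(np.float32)),np.percentile(h[:,2],95))
E
```

```text
[0.4988 0.1207 0.2272] [ 0.0027 -0.1273  0.9919  0.    ] [-0.03    0.9669 -1.142 ] 0.05589379979819189
shift tool [ 0.0551 -0.3336  0.0028]
tape in tool, rows visible 3540 [ 0.0054 -0.0002 -0.0124] [-0.0184 -0.0259 -0.017 ] [0.0259 0.0259 0.0039]
handle [0.5258 0.0174 0.16  ] ((0.5286520719528198, 0.016981065273284912), (0.06625432521104813, 0.010975396260619164), 14.255633354187012) 0.16290635847942364
```

Request:
jog_arm:
  motion:
    - [[0.009, -0.055, 0, 0, 0, 0, 0.3], [0.018, -0.11, 0, 0, 0, 0, 0.3], [0.027, -0.165, 0, 0, 0, 0, 0.3], [0.036, -0.22, 0, 0, 0, 0, 0.3], [0.045, -0.275, 0, 0, 0, 0, 0.3]]

```text
time_s: 3.95
ee_pos: [0.5232, -0.1586, 0.2231]
tool_rot: [-0.001, -0.127, 0.992, 0.001]
force: [1.0, 0.8, -0.5]
finger_gap: 0.0564
gripper_force: 15.0
```

Request:
jog_arm:
  motion:
    - [[0.009, -0.04, 0, 0, 0, 0, 0.3], [0.01, -0.058, 0.03, 0, 0, 0, 0.3], [0.01, -0.058, 0.08, 0, 0, 0, 0.3], [0.01, -0.058, 0.1, 0, 0, 0, 0.3], [0.01, -0.058, 0.1, 0, 0, 0, 0.3]]

```text
time_s: 4.58
ee_pos: [0.5276, -0.2151, 0.122]
tool_rot: [-0.002, -0.127, 0.992, 0.001]
force: [1.1, -0.4, -0.9]
finger_gap: 0.0563
gripper_force: 15.0
```

```bash
python3 - <<'E'
from w import *
s=r.state(); print(s['ee_pos'],s['tool_rot'],s['force'],s['finger_gap'])
M=Rq(s['tool_rot']).as_matrix()
c=grab('wrist'); save(c,'w2.png'); W=cloud(c); A=W.reshape(-1,3); A=A[~np.isnan(A[:,0])]
L=(A-s['ee_pos'])@M
T=L[(np.hypot(L[:,0],L[:,1])<.034)&(L[:,2]>-.021)&(L[:,2]<-.01)&(L[:,0]>-.04)]
print('tape top in tool', fit(T[abs(T[:,1])<.026],.028), np.median(T[:,2]))
S=L[(np.hypot(L[:,0],L[:,1])<.06)]
for z0,z1 in((.0,.02),(.02,.045),(.045,.06),(.06,.075),(.075,.1)):
    q=S[(S[:,2]>z0)&(S[:,2]<z1)]; print(z0,len(q),q.mean(0) if len(q) else '')
c=grab('scene'); save(c,'s2.png',2.5,(110,170,300,270))
E
```

```text
[ 0.5276 -0.2151  0.122 ] [-0.0018 -0.1271  0.9919  0.0014] [ 1.1234 -0.4331 -0.9293] 0.05629073634382422
tape top in tool (array([-0.0005,  0.0002,  0.0269]), 3105) -0.01444174371067918
0.0 181 [0.001  0.     0.0014]
0.02 85 [-0.0063 -0.0006  0.0318]
0.045 0 
0.06 0 
0.075 2358 [ 0.0108 -0.0013  0.0871]
```

View pics/w2.png

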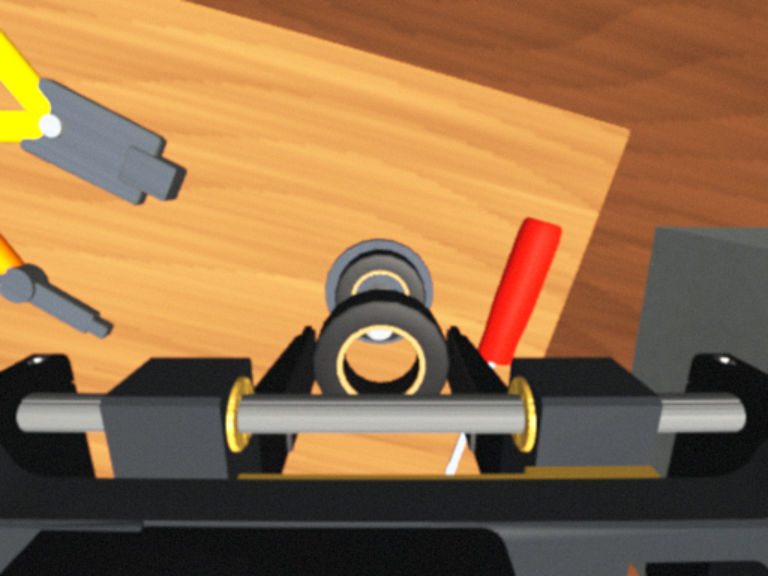

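View pics/s2.png

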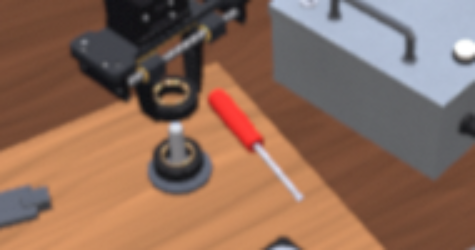

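The roll sits level in the grip and is centred above the rod, whose tip is at (380,333) inside the hole. Lowering it now.

Request:
jog_arm:
  motion:
    - [[-0.001, -0.001, 0.015, 0, 0, 0, 0.3], [-0.001, -0.001, 0.03, 0, 0, 0, 0.3], [-0.001, -0.001, 0.045, 0, 0, 0, 0.3], [-0.001, -0.001, 0.06, 0, 0, 0, 0.3], [-0.001, -0.001, 0.06, 0, 0, 0, 0.3]]

```text
time_s: 5.3
ee_pos: [0.5294, -0.216, 0.0627]
tool_rot: [-0.001, -0.127, 0.992, 0.001]
force: [-0.0, -0.1, -0.9]
finger_gap: 0.0561
gripper_force: 15.0
```

Request:
jog_arm:
  motion:
    - [[0, 0, 0.005, 0, 0, 0, 0.3], [0, 0, 0.008, 0, 0, 0, 0.3], [0, 0, 0.011, 0, 0, 0, 0.3], [0, 0, 0.011, 0, 0, 0, 0.3]]

```text
time_s: 5.8
ee_pos: [0.5299, -0.2162, 0.053]
tool_rot: [-0.0, -0.127, 0.992, 0.0]
force: [0.1, -0.3, -0.5]
finger_gap: 0.056
gripper_force: 15.0
```

```bash
python3 - <<'E'
from w import *
s=r.state(); print(s['ee_pos'],s['force'],s['finger_gap'])
c=grab('scene'); save(c,'s3.png',4,(140,190,240,270))
E
```

```text
[ 0.5299 -0.2162  0.053 ] [ 0.1299 -0.2743 -0.5248] 0.055984143314803315
```

View pics/s3.png

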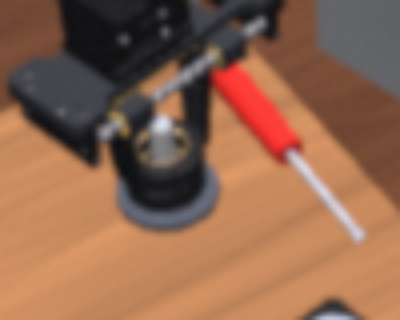

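The rod comes up through the hole at (163,135), and the roll is just above the spare. I'll lower it the last millimetres and release.

Request:
jog_arm:
  motion:
    - [[0, 0, 0.0015, 0, 0, 0, 0.3], [0, 0, 0.003, 0, 0, 0, 0.3], [0, 0, 0.003, 0, 0, 0, 0.72], [0, 0, 0.003, 0, 0, 0, 0.72], [0, 0, 0.003, 0, 0, 0, 0.72]]

```text
time_s: 6.48
ee_pos: [0.53, -0.2163, 0.0502]
tool_rot: [0.0, -0.127, 0.992, 0.0]
force: [0.4, -0.8, -0.2]
finger_gap: 0.0679
gripper_force: 0.0
```

Request:
jog_arm:
  motion:
    - [[0, 0, -0.03, 0, 0, 0, 0.72], [0, 0, -0.07, 0, 0, 0, 0.72], [0, 0, -0.12, 0, 0, 0, 0.72], [0, 0, -0.17, 0, 0, 0, 0.72], [0, 0, -0.17, 0, 0, 0, 0.6]]

```text
time_s: 7.1
ee_pos: [0.5311, -0.2168, 0.2238]
tool_rot: [0.003, -0.127, 0.992, -0.002]
force: [-0.1, 0.9, -0.7]
finger_gap: 0.063
gripper_force: 0.0
```

```bash
python3 - <<'E'
from w import *
s=r.state(); print(s['ee_pos'],s['tool_rot'],s['force'],s['finger_gap'])
for n in('wrist','scene'):
    c=grab(n); A=cloud(c).reshape(-1,3); A=A[~np.isnan(A[:,0])]
    if n=='wrist': save(c,'w3.png',1)
    P=A[(np.hypot(A[:,0]-.5298,A[:,1]+.216)<.04)]
    for z0,z1 in((.035,.05),(.058,.07),(.075,.1)):
        q=P[(P[:,2]>z0)&(P[:,2]<z1)]; print(n,z0,len(q),q.mean(0) if len(q) else '', fit(q,.028)[0] if len(q)>20 else '', np.median(q[:,2]) if len(q) else '')
c=grab('top'); A=cloud(c).reshape(-1,3)
h=A[(abs(A[:,2]-.159)<.012)&(np.hypot(A[:,0]-.553,A[:,1]-.0207)<.08)]; print('handle',cv2.minAreaRect(h[:,:2].astype(np.float32)))
E
```

```text
[ 0.5311 -0.2168  0.2238] [ 0.0028 -0.1273  0.9919 -0.002 ] [-0.0542  0.8969 -0.6729] 0.06298019387186948
wrist 0.035 260 [ 0.5174 -0.2163  0.0437] [ 0.5237 -0.215   0.0242] 0.04445684242107617
wrist 0.058 1179 [ 0.5302 -0.2158  0.0637] [ 0.5313 -0.2155  0.0275] 0.06378131107563578
wrist 0.075 179 [ 0.5291 -0.2155  0.0878] [ 0.5303 -0.2152  0.0077] 0.08891953218889226
scene 0.035 63 [ 0.5415 -0.2225  0.042 ] [ 0.5305 -0.2177  0.0258] 0.04045654148228417
scene 0.058 203 [ 0.5345 -0.219   0.0643] [ 0.5302 -0.2169  0.0276] 0.06445918411432738
scene 0.075 37 [ 0.5317 -0.2171  0.0863] [ 0.5304 -0.2169  0.0073] 0.08738948926275103
handle ((0.5531635284423828, 0.020869463682174683), (0.1186504065990448, 0.010776394046843052), 14.767923355102539)
```

View pics/w3.png

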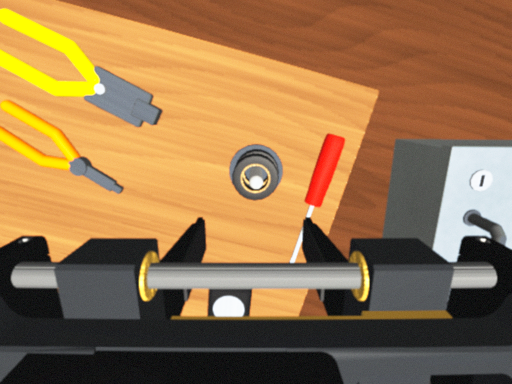

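The roll is seated on the post at (256,178): its top measures 64 mm, where 18+27+19 is expected. Next, the handle.

Request:
jog_arm:
  motion:
    - [[-0.018, 0.05, 0, 0, 0, 0, 0.6], [-0.036, 0.1, 0, 0, 0, 0, 0.6], [-0.054, 0.15, 0, 0, 0, 0, 0.6], [-0.072, 0.2, 0, 0, 0, 0, 0.6], [-0.0815, 0.224, 0, 0, 0, 0, 0.6]]

```text
time_s: 7.88
ee_pos: [0.5516, 0.0235, 0.2185]
tool_rot: [-0.001, -0.128, 0.992, 0.0]
force: [0.9, -0.8, 0.5]
finger_gap: 0.0571
gripper_force: 0.0
```

Request:
jog_arm:
  motion:
    - [[0, 0, 0, 0, 0, 0, 0.6], [0, 0, 0.015, 0, 0, 0, 0.6], [0, 0, 0.03, 0, 0, 0, 0.6], [0, 0, 0.03, 0, 0, 0, 0.6]]

```text
time_s: 8.38
ee_pos: [0.5515, 0.0203, 0.1883]
tool_rot: [-0.002, -0.127, 0.992, 0.0]
force: [-0.4, -0.4, 0.7]
finger_gap: 0.0568
gripper_force: 0.0
```

```bash
python3 - <<'E'
from w import *
s=r.state(); p=s['ee_pos']; print(p,s['tool_rot'],s['force'],s['finger_gap'])
M=Rq(s['tool_rot']).as_matrix()
c=grab('wrist'); save(c,'w4.png',1); A=cloud(c).reshape(-1,3); A=A[~np.isnan(A[:,0])]
L=(A-p)@M; q=L[(abs(L[:,0])<.07)&(abs(L[:,1])<.022)&(A[:,2]>.15)&(A[:,2]<.175)]
print('bar in tool',len(q),q.mean(0),q.min(0),q.max(0),np.polyfit(q[:,0],q[:,1],1))
M[:, :]; print('top est in tool',M.T@(np.array([.5535,.0207,.157])-p))
E
```

```text
[0.5515 0.0203 0.1883] [-0.0015 -0.1266  0.9919  0.0003] [-0.3551 -0.3912  0.7258] 0.05682039424076172
bar in tool 1786 [0.0117 0.0015 0.0277] [-0.0391 -0.004   0.0243] [0.0559 0.0071 0.038 ] [-0.0053  0.0015]
top est in tool [-0.0021 -0.0001  0.0313]
```

View pics/w4.png

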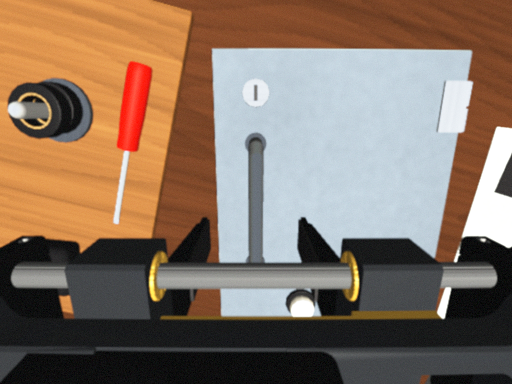

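The bar at column 255 is centred between the fingertips and parallel to the pads. I'll go down and grip it.

Request:
jog_arm:
  motion:
    - [[-0.002, 0.0005, 0.02, 0, 0, 0, 0.6], [-0.002, 0.0005, 0.04, 0, 0, 0, 0.6], [-0.002, 0.0005, 0.05, 0, 0, 0, 0.6], [-0.002, 0.0005, 0.05, 0, 0, 0, 0.6]]

```text
time_s: 8.93
ee_pos: [0.554, 0.0219, 0.14]
tool_rot: [-0.0, -0.127, 0.992, 0.0]
force: [-0.5, -0.0, 0.0]
finger_gap: 0.0571
gripper_force: 0.0
```

Request:
jog_arm:
  motion:
    - [[0, 0, 0, 0, 0, 0, 0], [0, 0, 0, 0, 0, 0, 0], [0, 0, 0, 0, 0, 0, 0], [0, 0, 0, 0, 0, 0, 0], [0, 0, 0, 0, 0, 0, 0]]
  squeeze: 20

```text
time_s: 9.55
ee_pos: [0.5541, 0.0221, 0.1402]
tool_rot: [0.0, -0.127, 0.992, 0.0]
force: [-0.3, 0.2, -0.2]
finger_gap: 0.0122
gripper_force: 0.0
```

```bash
python3 - <<'E'
from w import *
s=r.state(); p=s['ee_pos']; print(p,s['tool_rot'],s['force'],s['finger_gap'],s['gripper_force'],s['joint_pos'])
R0=np.hypot(.174,.045); a0=np.arctan2(.045,.174)
for th in np.r_[np.arange(0,1.51,.1),1.52]:
    # handle rel hinge: y=-R cos(a0+th), z=R sin
    y=-R0*np.cos(a0+th)+.174; z=R0*np.sin(a0+th)-.045
    print(round(th,2),'tool y %.4f z %.4f'%(y,-z))
E
```

```text
[0.5541 0.0221 0.1402] [ 0.0001 -0.1273  0.9919  0.    ] [-0.3455  0.2352 -0.1524] 0.012242734521736121 0.0 [-0.0794  0.4811  1.8148  0.0001  0.8455 -1.9055]
0.0 tool y 0.0000 z -0.0000
0.1 tool y 0.0054 z -0.0171
0.2 tool y 0.0124 z -0.0337
0.3 tool y 0.0211 z -0.0494
0.4 tool y 0.0313 z -0.0642
0.5 tool y 0.0429 z -0.0779
0.6 tool y 0.0558 z -0.0904
0.7 tool y 0.0699 z -0.1015
0.8 tool y 0.0851 z -0.1112
0.9 tool y 0.1011 z -0.1193
1.0 tool y 0.1179 z -0.1257
1.1 tool y 0.1352 z -0.1305
1.2 tool y 0.1529 z -0.1335
1.3 tool y 0.1708 z -0.1347
1.4 tool y 0.1888 z -0.1341
1.5 tool y 0.2066 z -0.1317
1.52 tool y 0.2101 z -0.1311
```

Request:
jog_arm:
  motion:
    - [[0, 0, 0, 0, 0, 0, 0], [0, 0, 0, 0, 0, 0, 0], [0, 0, 0, 0, 0, 0, 0], [0.0, 0.0012, -0.0043, 0, 0, 0, 0], [0, 0.0025, -0.0086, 0, 0, 0, 0]]
  squeeze: 30

```text
time_s: 10.18
ee_pos: [0.5534, 0.0246, 0.1486]
tool_rot: [-0.0, -0.127, 0.992, 0.0]
force: [1.8, 2.7, -6.4]
finger_gap: 0.0101
gripper_force: 30.0
```

Request:
jog_arm:
  motion:
    - [[0, 0.0029, -0.0085, 0, 0, 0, 0], [0, 0.0062, -0.0169, 0, 0, 0, 0], [0, 0.0099, -0.0251, 0, 0, 0, 0], [0, 0.0141, -0.0331, 0, 0, 0, 0], [0, 0.0186, -0.0408, 0, 0, 0, 0]]

```text
time_s: 10.8
ee_pos: [0.5488, 0.0423, 0.1903]
tool_rot: [0.0, -0.127, 0.992, -0.0]
force: [2.2, -3.5, -3.7]
finger_gap: 0.0101
gripper_force: 30.0
```

Request:
jog_arm:
  motion:
    - [[0, 0.005, -0.0075, 0, 0, 0, 0], [0, 0.0102, -0.0148, 0, 0, 0, 0], [0, 0.0158, -0.0218, 0, 0, 0, 0], [0, 0.0218, -0.0285, 0, 0, 0, 0], [0, 0.0218, -0.0285, 0, 0, 0, 0]]

```text
time_s: 11.42
ee_pos: [0.5436, 0.063, 0.2196]
tool_rot: [0.001, -0.127, 0.992, -0.001]
force: [1.3, -8.6, 1.8]
finger_gap: 0.0098
gripper_force: 30.0
```

```bash
cat > door.py <<'E'
from w import *
def door(n):
    # box axes
    a=np.deg2rad(14.65); X=np.array([np.cos(a),np.sin(a),0]); Y=np.array([-np.sin(a),np.cos(a),0])
    O=np.array([.5535,.0207,0])+.174*Y+[0,0,.112]
    s=r.state(); c=grab(n); A=cloud(c).reshape(-1,3); A=A[~np.isnan(A[:,0])]-O
    return s,c,A@X,A@Y,A[:,2]
E
python3 - <<'E'
from door import *
s,c,x,y,z=door('scene')
p=s['ee_pos']; print(p,s['force'],s['finger_gap'],s['gripper_force'])
m=(abs(x)<.12)&(abs(x)>.05)&(z>.03)&(z<.22)&(y>-.22)&(y<.06)
from numpy.linalg import svd
print(m.sum())
for lo in(-.12,.05):
    k=m&(x>lo)&(x<lo+.07); print(k.sum(), np.polyfit(z[k],y[k],1) if k.sum()>10 else '')
E
```

```text
[0.5436 0.063  0.2196] [ 1.3245 -8.6351  1.8176] 0.009767629934971114 30.005155205726624
976
390 [-1.7745  0.0093]
586 [-1.7027  0.0103]
```

Request:
jog_arm:
  motion:
    - [[0, 0.0066, -0.0083, 0, 0, 0, 0], [0, 0.0146, -0.0155, 0, 0, 0, 0], [0, 0.0231, -0.0222, 0, 0, 0, 0], [0, 0.032, -0.0283, 0, 0, 0, 0], [0, 0.0412, -0.034, 0, 0, 0, 0]]

```text
time_s: 12.1
ee_pos: [0.5333, 0.1027, 0.254]
tool_rot: [0.001, -0.127, 0.992, -0.001]
force: [1.2, -9.2, 8.4]
finger_gap: 0.0102
gripper_force: 30.0
```

Request:
jog_arm:
  motion:
    - [[0, 0.0088, -0.0065, 0, 0, 0, 0], [0, 0.0186, -0.0112, 0, 0, 0, 0], [0, 0.0287, -0.0151, 0, 0, 0, 0], [0, 0.039, -0.0185, 0, 0, 0, 0], [0, 0.0494, -0.0213, 0, 0, 0, 0]]

```text
time_s: 12.72
ee_pos: [0.5208, 0.1516, 0.2747]
tool_rot: [0.001, -0.127, 0.992, -0.0]
force: [3.6, -3.9, 5.9]
finger_gap: 0.0104
gripper_force: 30.0
```

```bash
cat > m.py <<'E'
from door import *
for n in('scene','top'):
    s,c,x,y,z=door(n)
    m=(abs(x)<.12)&(abs(x)>.06)&(z>.03)&(z<.19)&(y>-.22)&(y<.03)
    k=m&(x<0) if n=='scene' else m
    if k.sum()>30:
        f=np.polyfit(z[k],y[k],1); res=y[k]-np.polyval(f,z[k]); print(n,k.sum(),f,res.std(),'theta',np.pi/2-np.arctan(-f[0]))
a=np.deg2rad(14.65); Y=np.array([-np.sin(a),np.cos(a),0]); H=np.array([.5535,.0207,0])+.174*Y+[0,0,.112]
p=s['ee_pos']+[0,0,.017]; d=p-H; print('tcp',s['ee_pos'],'F y,z',s['force']@Y,s['force'][2],'bar y,z',d@Y,d[2],'R',np.hypot(d@Y,d[2]),'theta kin',np.pi-np.arctan2(d[2],d@Y)-np.arctan2(.045,.174),'gap',s['finger_gap'],'t',s['time_s'],'dy x',d@[np.cos(a),np.sin(a),0])
E
python3 m.py
```

```text
scene 471 [-0.5817  0.0128] 0.006717975389932099 theta 1.0439693776470567
top 1055 [-0.6006  0.02  ] 0.0060229158475175884 theta 1.0299377780159036
tcp [0.5205 0.1526 0.275 ] F y,z -3.5306294855349543 6.142727083437212 bar y,z -0.03805975138772702 0.17996634258011684 R 0.18394681062024307 theta kin 1.1093089185789076 gap 0.010521652970226197 t 12.775 dy x 0.0014374521868779553
```

Request:
jog_arm:
  motion:
    - [[0, 0.0106, -0.0025, 0, 0, 0, 0], [0, 0.0213, -0.004, 0, 0, 0, 0], [0, 0.032, -0.0048, 0, 0, 0, 0], [0, 0.0428, -0.005, 0, 0, 0, 0], [0, 0.0536, -0.0045, 0, 0, 0, 0]]

```text
time_s: 13.45
ee_pos: [0.507, 0.2039, 0.2781]
tool_rot: [0.001, -0.127, 0.992, 0.0]
force: [5.6, -0.5, 2.0]
finger_gap: 0.0103
gripper_force: 30.0
```

```bash
python3 - <<'E'
exec(open('m.py').read())
# outside/inside face slice table
s,c,x,y,z=door('scene'); 
for lo in(-.12,-.09,.06,.09):
  for zz in (.02,.06,.1,.14,.18,.2):
    k=(x>lo)&(x<lo+.03)&(abs(z-zz)<.008)&(y>-.1)&(y<.1)
    if k.sum(): print(lo,zz,k.sum(),np.percentile(y[k],[10,50,90]))
s,c,x,y,z=door('top'); k=(z>.17)&(z<.23)&(abs(x)>.06)&(abs(x)<.13)&(abs(y)<.1); print('top edge',k.sum(),np.median(y[k]),np.median(z[k]))
save(grab('scene'),'s5.png',2,(170,60,400,270))
E
```

```text
scene 644 [-0.218   0.0105] 0.005673153051325211 theta 1.3561718926739008
top 164 [ 0.0033 -0.0247] 0.01641688889614556 theta 1.5740934634634227
tcp [0.5067 0.2048 0.278 ] F y,z -0.6653873957482848 2.1945250213912613 bar y,z 0.015961863492495672 0.1830359829989316 R 0.18373065111335735 theta kin 1.4047067634040107 gap 0.010394742963049028 t 13.5 dy x 0.0013366779840384483
-0.12 0.02 30 [0.0021 0.004  0.0061]
-0.12 0.06 25 [-0.0044 -0.0022 -0.0008]
-0.12 0.1 30 [-0.0122 -0.0096 -0.0065]
-0.12 0.14 27 [-0.0197 -0.0175 -0.0157]
-0.12 0.18 46 [-0.0498 -0.0256 -0.0228]
-0.12 0.2 40 [-0.0432 -0.0365 -0.0293]
-0.09 0.02 26 [0.0023 0.0033 0.0059]
-0.09 0.06 31 [-0.0058 -0.0032 -0.0005]
-0.09 0.1 32 [-0.0122 -0.0106 -0.0088]
-0.09 0.14 32 [-0.0191 -0.0169 -0.0149]
-0.09 0.18 43 [-0.0278 -0.0246 -0.0227]
-0.09 0.2 44 [-0.0423 -0.0358 -0.0289]
0.06 0.02 31 [0.0006 0.0026 0.0045]
0.06 0.06 17 [-0.0067 -0.0044 -0.0019]
0.06 0.1 11 [-0.0129 -0.0106 -0.0099]
0.06 0.14 41 [-0.0204 -0.0174 -0.0161]
0.06 0.18 47 [-0.0272 -0.0249 -0.0214]
0.06 0.2 47 [-0.0423 -0.0365 -0.029 ]
0.09 0.02 31 [0.0009 0.0036 0.0054]
0.09 0.06 24 [-0.0081 -0.0035 -0.0016]
0.09 0.1 33 [-0.0129 -0.0107 -0.0092]
0.09 0.14 85 [-0.0442 -0.0252 -0.0169]
0.09 0.18 38 [-0.0271 -0.0253 -0.0226]
0.09 0.2 50 [-0.0438 -0.0371 -0.0287]
top edge 458 -0.036327203623048136 0.20473897811768732
```

View pics/s5.png

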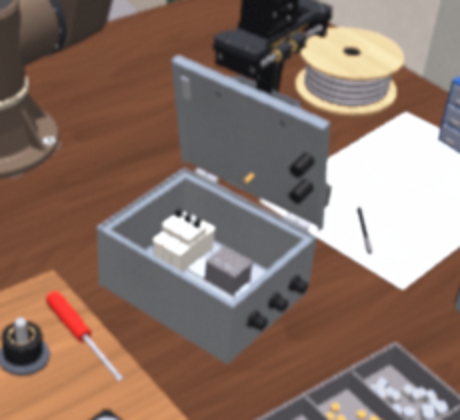

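The door is nearly upright at about 1.40 rad by both the camera slope (1.396) and the kinematics (1.405), and the gripper at (265,60) still holds the handle. Easing it on to 1.52.

Request:
jog_arm:
  motion:
    - [[0, 0.006, 0.0004, 0, 0, 0, 0], [0, 0.012, 0.0012, 0, 0, 0, 0], [0, 0.017, 0.002, 0, 0, 0, 0], [0, 0.0205, 0.0027, 0, 0, 0, 0], [0, 0.0205, 0.0027, 0, 0, 0, 0]]

```text
time_s: 14.32
ee_pos: [0.5017, 0.2236, 0.2751]
tool_rot: [0.0, -0.127, 0.992, 0.0]
force: [4.5, 1.1, 0.9]
finger_gap: 0.0104
gripper_force: 30.0
```

Request:
jog_arm:
  motion:
    - [[0, 0, 0, 0, 0, 0, 0], [0, 0, 0, 0, 0, 0, 0], [0, 0, 0, 0, 0, 0, 0]]

```text
time_s: 14.7
ee_pos: [0.5017, 0.2234, 0.2752]
tool_rot: [0.0, -0.127, 0.992, 0.0]
force: [4.6, 0.4, 0.9]
finger_gap: 0.0104
gripper_force: 30.0
```

```bash
cat > m2.py <<'E'
from door import *
ths=[]
for i in range(2):
    s,c,x,y,z=door('scene')
    for lo in(-.12,-.06):
        k=(x>lo)&(x<lo+.06)&(z>.015)&(z<.165)&(abs(y)<.05)
        f=np.polyfit(z[k],y[k],1)
        for _ in range(5):
            j=k&(abs(y-np.polyval(f,z))<.004); f=np.polyfit(z[j],y[j],1)
        ths.append(np.pi/2+np.arctan(f[0]))
print('cam theta',ths,f)
a=np.deg2rad(14.65); Y=np.array([-np.sin(a),np.cos(a),0]); H=np.array([.5535,.0207,0])+.174*Y+[0,0,.112]
s=r.state(); d=s['ee_pos']+[0,0,.017]-H
print(s['force']@Y,s['force'],'theta kin',np.pi-np.arctan2(d[2],d@Y)-np.arctan2(.045,.174),s['ee_pos'],s['finger_gap'],s['time_s'])
E
python3 m2.py
```

```text
cam theta [np.float64(1.5042829896361152), np.float64(1.5085397226070962), np.float64(1.5057208953423535), np.float64(1.506586171575185)] [-0.0643  0.0071]
-0.5575519211742123 [5.8252 0.9465 1.2481] theta kin 1.5106839541954167 [0.5018 0.2234 0.2751] 0.010004779402842705 14.8
```

Camera and kinematics agree on about 1.506 rad, so it needs about 2.5 mm more.

Request:
jog_arm:
  motion:
    - [[0, 0.0013, 0.0003, 0, 0, 0, 0], [0, 0.0025, 0.0005, 0, 0, 0, 0], [0, 0.0025, 0.0005, 0, 0, 0, 0], [0, 0.0025, 0.0005, 0, 0, 0, 0], [0, 0.0025, 0.0005, 0, 0, 0, 0]]

```text
time_s: 15.42
ee_pos: [0.5011, 0.2258, 0.2747]
tool_rot: [0.0, -0.127, 0.992, 0.0]
force: [5.4, -0.2, 0.8]
finger_gap: 0.0104
gripper_force: 30.0
```

```bash
python3 m2.py; python3 - <<'E'
from w import *
c=grab('top'); save(c,'t6.png'); A=cloud(c).reshape(-1,3)
q=A[(np.hypot(A[:,0]-.5298,A[:,1]+.216)<.035)&(A[:,2]>.055)&(A[:,2]<.07)]; print(len(q),np.median(q[:,2]))
print(r.state()['joint_velocities'])
E
```

```text
cam theta [np.float64(1.5208064121925962), np.float64(1.5194694088054976), np.float64(1.5195337394385182), np.float64(1.5198767097903845)] [-0.051  0.007]
-0.9883722288022573 [5.5065 0.4179 1.3104] theta kin 1.5244746312229775 [0.5011 0.2258 0.2747] 0.010203515254683269 15.525
203 0.06364101065706262
[-0.0001 -0.0012  0.0015  0.0016  0.0006  0.001 ]
```

View pics/t6.png

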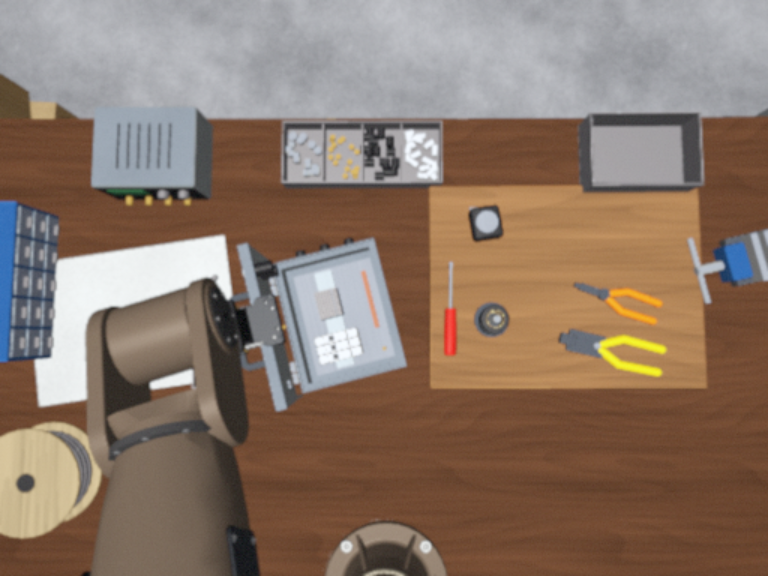

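The door stands upright at (262,325) in the gripper at about 1.52 rad, and the arm is still. Both rolls are on the post at (491,319), and the bystanders I can see haven't moved.

```bash
python3 -c "
from station import r
print(r.finish_job())"
```

```text
the job is handed in; nothing more can be done
None
```

The job is handed in: the loose roll is seated on the spare on the post, and the gripper is holding the door still by its handle at about 1.52 rad, its balance point. The back box and marker were hidden by the arm in the last picture, so I couldn't check those two; the other bystanders had not moved.

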